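# Unlock and slide the scanner mount at the reception desk

### The job

With a fingertip rolled along its knurled rim, and without gripping it, turn the black locking collar of the scanner mount two full turns counter-clockwise (seen from above) to loosen it, no more. Then push the scanner cradle with the fingers along its rail right up to the green end stop. Do not pinch or lift anything, and leave the other things on the desk where they are; finish with the hand clear.

Things in the scene. Friction and masses are not known exactly. Their poses are not given: they have to be found in the camera images.
- mount: Fixed aluminium base plate of a scanner mount, x -65 to 65, y -145 to 310, 10 mm thick. Origin on the desk below the collar's axis; y runs along the rail from the collar to the green end stop (100 mm wide, 40 mm high, near face at y = 296 mm). Under the collar a steel bridge, 84 (x) x 50 (y), top 24 mm above the desk; a slide strip runs through it, top 18 mm.
- collar_top (a point): Centre of the top of the black knurled locking collar: solid disc 90 mm across, 22 mm high, upright axis, 30 upright ribs standing 3 mm proud round the rim, grey top with a white radial bar (x axis points along it and turns with it). Tight, its top is 48 mm and its underside 26 mm above the desk; it climbs 3.5 mm per turn of loosening.
- collar (a joint): Turn of the collar, rad: 0 fully tight, grows as loosened, counter-clockwise seen from above; starts hand-tight at 0 to 0.4. Needs about 0.07 N m (2 N at the rim), stays where left. A pin under it locks the slide for the first one and a half turns. Much beyond two turns it comes off its thread.
- carriage (a joint): Travel in m of the scanner cradle along the rail: 0 locked start, 0.08 against the green end stop. Slides with about 2 N once unlocked and stays where it is left.
- push_face (a point): Centre of the flat upright side of the black scanner cradle that faces the collar: 125 mm from the collar axis at the start, 38 mm above the desk; moves with the cradle. The cradle block is 96 mm across the rail, 90 mm along it, from 18 to 56 mm above the desk. Push it along mount +y.
- scanner_mid (a point): Middle of the grip of the grey and black barcode scanner that lies fixed in the cradle, 66 mm above the desk, 53 mm beyond push_face along mount +y; its top is 85 mm above the desk, its nearest side 30 mm beyond push_face, and its head overhangs the cradle by 27 mm towards mount +x.
- mug: Bystander, loose: white mug, 76 mm across, 90 mm high; origin under its centre.
- stamp: Bystander, loose: red and black self-inking stamp, 45 x 60 x 67 mm; origin under its centre.
- carton: Bystander, loose: small red and white carton, 45 x 45 x 80 mm; origin under its centre.
- stapler: Bystander, loose: blue and black stapler, 140 x 36 x 50 mm; origin under its centre.
- mouse: Bystander, loose: black computer mouse, 100 x 58 x 30 mm; origin under its centre.
- marker: Bystander, loose: orange marker pen with black cap, 128 x 15 x 15 mm, lying; origin under its barrel.

How it is judged:
By the outcome, as a careful person would: the job done as asked, in the order asked, and still so for the second after the job is handed in, with the robot touching nothing.
It also fails if it takes over 72 s, if anything falls off the work surface, if the arm or the gripper's body presses on something with over 40 N, if the wrist force passes 120 N, or if a joint passes its speed limit or range.

### The arm

A 7-joint arm with a two-finger parallel gripper is mounted at the origin on the work surface. World frame = base frame: x ahead of the robot, y to its left, z up, the work surface at z = 0. Lengths are in m, angles in rad, forces in N, time in s.
With the tool pointing down it reaches from about 0.425 to 0.875 m from the base axis. Payload 8.4 kg.
Tool frame: the origin (TCP) lies between the finger pads; the fingertips stand 11 mm ahead of it and the grasp point (between the pads) lies 8 mm behind it; z points along the fingers, y is the line along which they close (so a half turn about z gives the same grasp; the last joint's range is limited). The gripper opens to 87 mm and grips with 3 to 60 N. Pads are 19 mm wide; open, the fingers measure 117 mm over their backs; the gripper's body (75 mm by 190 mm) begins 51 mm behind the grasp point.
Start: joints at [1.113, 0.333, 0.04, 1.465, -0.013, 1.343, -0.059], TCP at [0.228, -0.609, 0.234] pointing down, gripper open.
Joint ranges: [-2.58, 2.58], [-0.38, 2.09], [-1.3, 1.39], [0.25, 2.4], [-1.5, 4.64], [0.08, 2.09], [-2.65, 2.65]. Speed limits (rad/s): [2.22, 2.22, 2.79, 2.79, 3.14, 3.14, 3.14].

### API

Orientations are given as a rotation vector (axis times angle).
In Python, from workcell import r gives the robot as it stands.
- The arm moves only by the tool play_rows, never from a script. Its argument "commands" is a list that holds one entry, the list of rows, each a list of 6 numbers: the shift along the tool's x, y, z in mm, then the turn, a rotation vector about the tool's x, y, z in degrees. In form: [[[x, y, z, ax, ay, az], ...]]. A call has 1 to 12 rows; each row is the pose to reach, as a shift and turn from the pose commanded when the call began, along the tool's axes at that moment; what a row does not reach only later rows make up. A row lasts 1/10 s, in which the tool goes at most 50 mm and 8.59 degrees, less where a joint would pass 70% of its speed; a pose out of reach is approached as far as the arm can. A call with a gripper value outside its range is refused whole. "claw" is the closure, from 0 (fully open) to 1 (shut), set as the call begins (left out, the last holds). The fingers move at their own pace and stop on an object; the grip force is fixed at half the most. Time passes only in rows, so rows that repeat a pose let the fingers close. It gives the time, the measured TCP pose, the force, the opening and the grip force at its end, in the units of the state.
- r.observe(): the state, without advancing time (a new reading comes with each control period).
- r.snapshot(name): name is "side" or "top" or "wrist"; returns the picture (400x640x3 uint8, red, green, blue); there is no depth.
- r.camera_model(name): a dict with "K" (3x3 intrinsics, pixels), "xyz" and "attitude" of the camera in the world; the wrist camera has in their place "tool_from_camera" (4x4, takes a point from camera to tool coordinates, whose origin is the TCP and whose axes are the flange's). Camera axes: x right, y down, z forward; pixel columns grow to the right and rows downward; lengths in m; the calibration is good to about 2 mm. The wrist camera is an equidistant fisheye: a pixel r from the principal point sees the ray r / f radians off the axis. A picture is of the moment at which its call begins: read the wrist's pose just before it. camera_model takes no time and is no camera call.
- r.job_done(): hands the job in; it is judged then, once.
The state is a dict: "time_s": time; "qpos": joint angles; "qd": joint speeds; "effort": joint torques, N m; "eef_pos": TCP position; "eef_rot": TCP orientation; "ft_force": force on the tool from outside, world axes, zero at the start; "wrist_torque": the same for the moment, N m; "width": finger opening in m; "grasp_force": force on a finger pad.
Only numpy, scipy, OpenCV 4.12 (cv2) and the standard library are available. Lean on these libraries where they do the work, as an engineer would, in place of code of your own. Each camera call takes 0.05 s, during which the arm holds its last target. There are 200 camera calls.

## Working session

There is one attempt and no reset: what is moved stays moved. The work goes in short steps, Python scripts to look and compute and a tool call to move; the robot and the scene stay as the last step left them, time stands still between calls to the robot, and variables do not carry over. Pictures are saved under pics/ and viewed, at most 10 in all, crops included, and the job is handed in when it is done.

Besides the shell and the picture viewer there is one more tool, called as name([rows], argument=value, ...), one row to a line, values as JSON. play_rows: Moves the arm, as the interface text tells. Its arguments: {"type":"object","properties":{"commands":{"type":"array","items":{"type":"array","items":{"type":"array","items":{"type":"number"}}}},"claw":{"type":"number"}},"required":["commands"]}

```bash
mkdir -p pics; ls; python3 - <<'E'
from workcell import r
import cv2
o=r.observe();print({k:o[k] for k in("time_s","eef_pos","eef_rot","width","ft_force")})
for n in("top","side","wrist"):
    cv2.imwrite(f"pics/{n}0.png",r.snapshot(n)[...,::-1]); print(n,r.camera_model(n))
E
```

```text
pics
{'time_s': 0.0, 'eef_pos': array([ 0.22807781, -0.60817311,  0.2326308 ]), 'eef_rot': array([-3.08960036e+00, -5.60275420e-01,  5.70018736e-04]), 'width': 0.08723813829932688, 'ft_force': array([ 0.4871107 , -0.1203416 ,  0.25714581])}
top {'K': array([[439.37370509,   0.        , 316.90325717],
       [  0.        , 439.37370509, 197.91925206],
       [  0.        ,   0.        ,   1.        ]]), 'xyz': array([ 0.38241169, -0.07223931,  1.13009667]), 'attitude': array([-2.1451687 ,  2.11849983, -0.21355147])}
side {'K': array([[426.13308747,   0.        , 325.99412113],
       [  0.        , 426.13308747, 205.35785716],
       [  0.        ,   0.        ,   1.        ]]), 'xyz': array([0.06953575, 0.46938703, 0.93071649]), 'attitude': array([-0.93001335,  2.54790615, -0.96579347])}
wrist {'K': array([[309.70691629,   0.        , 319.82048494],
       [  0.        , 309.70691629, 198.05760356],
       [  0.        ,   0.        ,   1.        ]]), 'tool_from_camera': array([[ 1.44807282e-04, -9.61564724e-01, -2.74578333e-01,
         7.61044398e-02],
       [ 9.99999970e-01,  1.93390440e-04, -1.49866696e-04,
        -7.97498871e-04],
       [ 1.97207353e-04, -2.74578303e-01,  9.61564723e-01,
        -1.50872644e-01],
       [ 0.00000000e+00,  0.00000000e+00,  0.00000000e+00,
         1.00000000e+00]])}
```

View pics/top0.png

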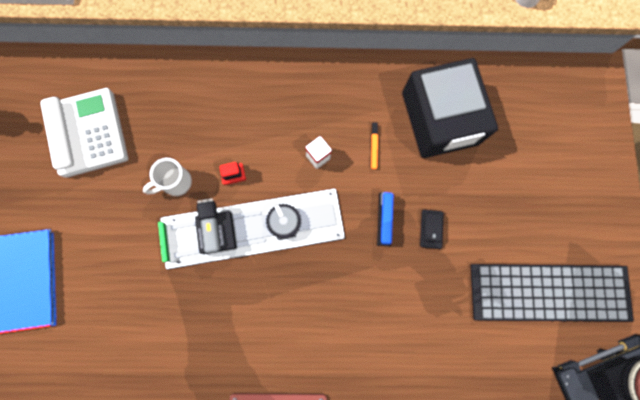

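View pics/side0.png

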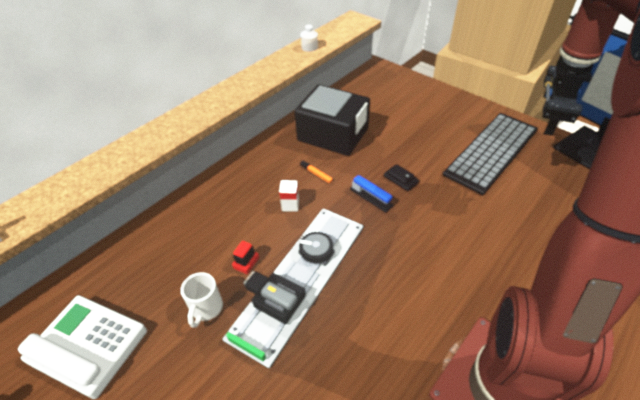

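The top view shows the collar at about (283,221), the cradle at (215,228), the green stop at (164,242), and the plate running from x=160 to x=343. Next I'll zoom in.

```bash
python3 - <<'E'
import cv2
a=cv2.imread("pics/top0.png")[175:285,150:350]
cv2.imwrite("pics/crop0.png",cv2.resize(a,None,fx=4,fy=4,interpolation=cv2.INTER_CUBIC))
E
```

```text
(no output)
```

View pics/crop0.png

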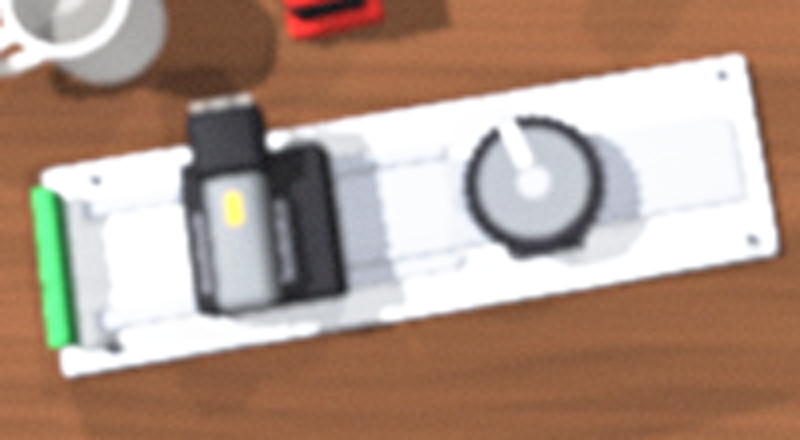

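The crop shows the plate corners at (742,56), (777,253), (68,375) and (42,172), the collar top centre at (534,183), and the bar tip at (508,120).

```bash
cat > h.py <<'E'
import numpy as np,cv2
from scipy.spatial.transform import Rotation as R
from scipy.optimize import least_squares
def proj(c,P):
    Rm=R.from_rotvec(c["attitude"]).as_matrix(); p=(np.atleast_2d(P)-c["xyz"])@Rm
    return p[:,:2]/p[:,2:]*[c["K"][0,0],c["K"][1,1]]+c["K"][:2,2]
def back(c,uv,z):
    d=R.from_rotvec(c["attitude"]).as_matrix()@np.linalg.solve(c["K"],[*uv,1]); return c["xyz"]+d*(z-c["xyz"][2])/d[2]
def mount(p,m):
    m=np.atleast_2d(m);c,s=np.cos(p[2]),np.sin(p[2]); return np.c_[p[0]+c*m[:,0]-s*m[:,1],p[1]+s*m[:,0]+c*m[:,1],m[:,2]]
E
python3 - <<'E'
from h import *
from workcell import r
c=r.camera_model("top")
uv=(np.array([[742,56],[777,253],[68,375],[42,172],[534,183]])+.5)/4-.5+[150,175]
M=np.array([[65,-145,10],[-65,-145,10],[-65,310,10],[65,310,10],[0,0,48]])/1e3
s=least_squares(lambda p:(proj(c,mount(p,M))-uv).ravel(),[.35,0,0]);print(s.x,s.fun.round(2))
p=s.x
a=back(c,uv[4],.048); b=back(c,(np.array([508,120])+.5)/4-.5+[150,175],.048);print(a,b,"bar",np.degrees(np.arctan2(*(b-a)[1::-1])), "yaw",np.degrees(p[2]))
for n,q,z in(("mug",(174,180),0.0),("stamp",(232,174),.06),("carton",(319,149),.08),("stapler",(386,218),.05)):print(n,back(c,q,z).round(3))
print(r.observe()["qpos"])
E
```

```text
[ 0.52640184 -0.00530396  0.18243718] [ 0.11 -0.05  0.43 -0.14 -0.8   0.07  0.13  0.09  0.15 -0.03]
[ 0.52632372 -0.00493568  0.048     ] [0.56568767 0.01224958 0.048     ] bar 23.584816606317677 yaw 10.452880555106981
mug [0.636 0.287 0.   ]
stamp [0.64  0.125 0.06 ]
carton [ 0.702 -0.091  0.08 ]
stapler [ 0.535 -0.26   0.05 ]
[ 1.11283917  0.33375158  0.03989286  1.46606471 -0.01341273  1.34330993
 -0.05848534]
```

```bash
cat >> h.py <<'E'
P=[0.5264,-0.0053,0.1824]
def state():
    from workcell import r
    o=r.observe(); T=R.from_rotvec(o["eef_rot"]); d=np.array(o["eef_pos"])-[P[0],P[1],0]
    Mz=R.from_euler("z",P[2]); m=Mz.inv().apply(d)*1e3
    des=Mz*R.from_euler("x",np.pi)
    print("t",round(o["time_s"],2),"mount mm",m.round(1),"turn needed(tool,deg)",np.degrees((T.inv()*des).as_rotvec()).round(2),"F mount",Mz.inv().apply(o["ft_force"]).round(1),"w",round(o["width"],4))
    return o,m,T,Mz
def goto(target):
    o,m,T,Mz=state(); w=Mz.apply(np.array(target)-m); print("tool shift mm",T.inv().apply(w).round(1))
E
python3 -c "
from h import *
goto([0,-95,150])"
```

```text
t 0.15 mount mm [-402.8 -538.9  232.9] turn needed(tool,deg) [-7.00e-02  1.00e-02  1.01e+01] F mount [0.5 0.2 0.5] w 0.0869
tool shift mm [ 474.4 -366.2   83.3]
```

play_rows([
  [[20,-15,0,0,0,2],[50,-38,0,0,0,4],[85,-65,0,0,0,6],[120,-92,0,0,0,8],[155,-120,0,0,0,10.1],[190,-147,0,0,0,10.1],[225,-174,0,0,0,10.1],[260,-201,0,0,0,10.1],[295,-228,0,0,0,10.1],[330,-255,0,0,0,10.1],[365,-282,0,0,0,10.1],[395,-305,0,0,0,10.1]],
], claw=1)

```text
time_s: 1.35
eef_pos: [0.4918, -0.1819, 0.2335]
eef_rot: [-3.128, -0.288, -0.0]
ft_force: [0.6, -0.5, 0.2]
width: 0.0028
grasp_force: 0.0
```

```bash
python3 -c "
from h import *
goto([0,-95,100])"
```

```text
t 1.35 mount mm [ -66.1 -167.4  233.5] turn needed(tool,deg) [-0.01 -0.01  0.07] F mount [ 0.5 -0.6  0.2] w 0.0028
tool shift mm [ 66.1 -72.3 133.6]
```

play_rows([
  [[12,-13,10,0,0,0],[26,-29,35,0,0,0],[40,-45,65,0,0,0],[54,-60,95,0,0,0],[62,-68,120,0,0,0],[66,-72,133,0,0,0],[66,-72,133,0,0,0],[66,-72,133,0,0,0]],
])

```text
time_s: 2.15
eef_pos: [0.543, -0.1023, 0.1013]
eef_rot: [3.128, 0.285, 0.001]
ft_force: [-0.5, -0.5, 0.4]
width: 0.0001
grasp_force: 0.0
```

```bash
python3 - <<'E'
from h import *
from workcell import r
state()
a=r.snapshot("wrist")[...,::-1];b=r.snapshot("side")[...,::-1]
cv2.imwrite("pics/w1.png",a);cv2.imwrite("pics/s1.png",cv2.resize(b[180:380,200:460],None,fx=3,fy=3))
E
```

```text
t 2.15 mount mm [ -1.3 -98.4 101.3] turn needed(tool,deg) [ 0.02 -0.02 -0.04] F mount [-0.6 -0.4  0.4] w 0.0001
```

View pics/w1.png

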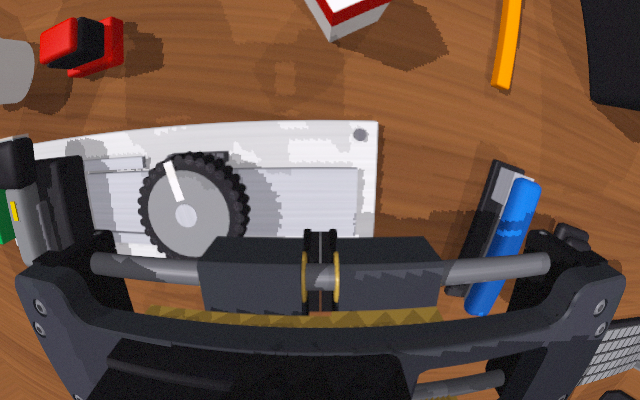

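The wrist view shows the collar top centre at about (186,216), the bar tip at (168,163), and the closed fingertips at (321,235–300). I'll cross-check the calibration against these.

```bash
cat >> h.py <<'E'
def wray(uv,z,o=None):
    from workcell import r
    o=o or r.observe(); c=r.camera_model("wrist"); K=c["K"]; X=np.array(c["tool_from_camera"])
    d=(np.array(uv,float)-K[:2,2])/K[0,0]; th=np.hypot(*d); v=np.r_[np.sin(th)*d/th,np.cos(th)]
    T=R.from_rotvec(o["eef_rot"]); Mz=R.from_euler("z",P[2])
    p=T.apply(X[:3,3])+o["eef_pos"]-[P[0],P[1],0]; v=T.apply(X[:3,:3]@v)
    return Mz.inv().apply(p+v*(z-p[2])/v[2])*1e3
def rim(phi,Rr,a=9.5,b=15.):
    # distance finger centre - collar axis, direction phi (mount), rectangle half sizes a (x), b (y), touching circle Rr
    from scipy.optimize import brentq
    u=np.array([np.cos(phi),np.sin(phi)])
    f=lambda d:np.hypot(*np.maximum(np.abs(d*u)-[a,b],0))-Rr
    return brentq(f,Rr*.5,Rr+40)
E
python3 - <<'E'
from h import *
for n,uv,z in(("collar",(186,216),.048),("tip",(168,163),.048),("plate corner",(378,123),.010),("rim L",(139,205),.048),("rim R",(249,212),.048),("rim top",(203,151),.048)): print(n,wray(uv,z).round(1))
E
```

```text
collar [ 2.8  2.3 48. ]
tip [43.2 12.5 48. ]
plate corner [  67.1 -143.7   10. ]
rim L [11.1 43.9 48. ]
rim R [  6.4 -47.5  48. ]
rim top [ 50.8 -16.5  48. ]
```

play_rows([
  [[0,0,15,0,0,0],[0,0,32,0,0,0],[0,0,45,0,0,0],[0,0,53,0,0,0],[1,-6,53,0,0,0],[1,-14,53,0,0,0],[1,-22,53,0,0,0],[1,-26,53,0,0,0],[1,-28,53,0,0,0],[1,-30,53,0,0,0],[1,-30,53,0,0,0]],
])

```text
time_s: 3.35
eef_pos: [0.5384, -0.0717, 0.0477]
eef_rot: [3.128, 0.287, 0.0]
ft_force: [1.1, -0.3, 0.6]
width: 0.0004
grasp_force: 0.0
```

```bash
python3 -c "
from h import *
state()"
```

```text
t 3.35 mount mm [ -0.2 -67.5  47.7] turn needed(tool,deg) [ 0.01 -0.01  0.02] F mount [ 1.  -0.5  0.6] w 0.0004
```

play_rows([
  [[0,-1,0,0,0,0],[0,-2,0,0,0,0],[0,-3,0,0,0,0],[0,-4,0,0,0,0],[0,-4,0,0,0,0]],
])

```text
time_s: 3.85
eef_pos: [0.5376, -0.0677, 0.0476]
eef_rot: [-3.128, -0.287, 0.0]
ft_force: [0.6, -0.0, 0.5]
width: 0.0003
grasp_force: 0.0
```

```bash
python3 -c "
from h import *
state()"
```

```text
t 3.85 mount mm [ -0.3 -63.4  47.6] turn needed(tool,deg) [-0.01  0.    0.02] F mount [ 0.6 -0.2  0.5] w 0.0003
```

play_rows([
  [[0,-1,0,0,0,0],[0,-2,0,0,0,0],[0,-3,0,0,0,0],[0,-4,0,0,0,0],[0,-4,0,0,0,0]],
])

```text
time_s: 4.35
eef_pos: [0.5369, -0.0638, 0.0476]
eef_rot: [-3.128, -0.287, -0.0]
ft_force: [0.7, -0.0, -0.0]
width: 0.0005
grasp_force: 0.0
```

```bash
python3 -c "
from h import *
state()"
```

```text
t 4.35 mount mm [ -0.3 -59.4  47.6] turn needed(tool,deg) [-0.01 -0.    0.02] F mount [ 0.6 -0.2 -0. ] w 0.0005
```

play_rows([
  [[0,-1,0,0,0,0],[0,-2,0,0,0,0],[0,-3,0,0,0,0],[0,-3,0,0,0,0]],
])

```text
time_s: 4.75
eef_pos: [0.5364, -0.0608, 0.0476]
eef_rot: [-3.128, -0.287, -0.0]
ft_force: [0.1, 0.1, 0.7]
width: 0.0004
grasp_force: 0.0
```

```bash
python3 - <<'E'
from h import *
from workcell import r
state()
cv2.imwrite("pics/w2.png",r.snapshot("wrist")[100:320,100:460,::-1].repeat(2,0).repeat(2,1))
E
```

```text
t 4.75 mount mm [ -0.3 -56.4  47.6] turn needed(tool,deg) [-0.01 -0.    0.02] F mount [0.1 0.1 0.7] w 0.0004
```

View pics/w2.png

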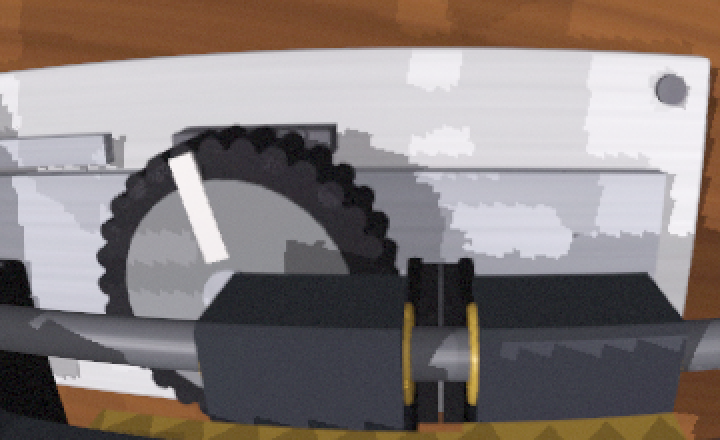

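The finger's left edge is nearly at the rim (crop x≈405), and the ribs are round bumps. I'll keep easing in.

play_rows([
  [[0,-1,0,0,0,0],[0,-2,0,0,0,0],[0,-3,0,0,0,0],[0,-3,0,0,0,0]],
])

```text
time_s: 5.2
eef_pos: [0.5358, -0.0579, 0.0476]
eef_rot: [-3.128, -0.287, 0.0]
ft_force: [0.4, 0.2, 0.5]
width: 0.0004
grasp_force: 0.0
```

```bash
python3 -c "
from h import *
state()"
```

```text
t 5.2 mount mm [ -0.3 -53.4  47.6] turn needed(tool,deg) [-0.    0.    0.02] F mount [0.4 0.1 0.5] w 0.0004
```

play_rows([
  [[0,-1,0,0,0,0],[0,-2,0,0,0,0],[0,-2,0,0,0,0]],
])

```text
time_s: 5.5
eef_pos: [0.5357, -0.0572, 0.0478]
eef_rot: [3.127, 0.285, 0.001]
ft_force: [0.7, -5.3, 0.7]
width: 0.0005
grasp_force: 2.3
```

```bash
python3 -c "
from h import *
state()"
```

```text
t 5.5 mount mm [ -0.3 -52.8  47.8] turn needed(tool,deg) [ 0.08 -0.02 -0.04] F mount [-0.3 -5.3  0.7] w 0.0005
```

Contact is at TCP y≈-53, with a stiffness of about 4 N/mm. Next I'll plan the orbit.

```bash
cat >> h.py <<'E'
def orbit(f0,f1,n,press,cmd,C=(1.0,0.8),z=0):
    C=np.array(C)
    for f in np.linspace(f0,f1,n+1)[1:]:
        q=np.radians(f); m=C+(rim(q,46.5-press,9.5,7.5))*np.array([np.cos(q),np.sin(q)])
        print([round(m[0]-cmd[0],1),round(-(m[1]-cmd[1]),1),0,0,0,0],end=", ")
    print("\nfinal cmd",m.round(1))
E
python3 -c "
from h import *
orbit(-90,-6,12,2.5,(-.3,-51.4))"
```

```text
[np.float64(7.6), np.float64(-0.7), 0, 0, 0, 0], [np.float64(14.1), np.float64(-0.8), 0, 0, 0, 0], [np.float64(20.6), np.float64(-1.8), 0, 0, 0, 0], [np.float64(27.0), np.float64(-3.8), 0, 0, 0, 0], [np.float64(33.1), np.float64(-6.8), 0, 0, 0, 0], [np.float64(38.7), np.float64(-10.7), 0, 0, 0, 0], [np.float64(43.6), np.float64(-15.4), 0, 0, 0, 0], [np.float64(47.8), np.float64(-20.9), 0, 0, 0, 0], [np.float64(51.0), np.float64(-26.9), 0, 0, 0, 0], [np.float64(53.3), np.float64(-33.3), 0, 0, 0, 0], [np.float64(54.5), np.float64(-39.9), 0, 0, 0, 0], [np.float64(54.8), np.float64(-46.6), 0, 0, 0, 0], 
final cmd [54.5 -4.8]
```

play_rows([
  [[7.5,-0.5,0,0,0,0],[14,-1,0,0,0,0],[20.5,-2,0,0,0,0],[27,-4,0,0,0,0],[33,-7,0,0,0,0],[38.5,-10.5,0,0,0,0],[43.5,-15.5,0,0,0,0],[48,-21,0,0,0,0],[51,-27,0,0,0,0],[53.5,-33.5,0,0,0,0],[54.5,-40,0,0,0,0],[54.5,-46.5,0,0,0,0]],
])

```text
time_s: 6.7
eef_pos: [0.583, -0.0001, 0.0487]
eef_rot: [-3.128, -0.286, -0.008]
ft_force: [7.0, -0.7, 1.9]
width: 0.0004
grasp_force: 4.4
```

```bash
python3 - <<'E'
from h import *
from workcell import r
state()
cv2.imwrite("pics/w3.png",r.snapshot("wrist")[100:400,:,::-1])
cv2.imwrite("pics/t3.png",r.snapshot("top")[150:290,140:360,::-1].repeat(3,0).repeat(3,1))
E
```

```text
t 6.7 mount mm [56.7 -5.1 48.7] turn needed(tool,deg) [ 0.02 -0.28 -0.01] F mount [ 6.7 -2.   1.9] w 0.0004
```

View pics/w3.png

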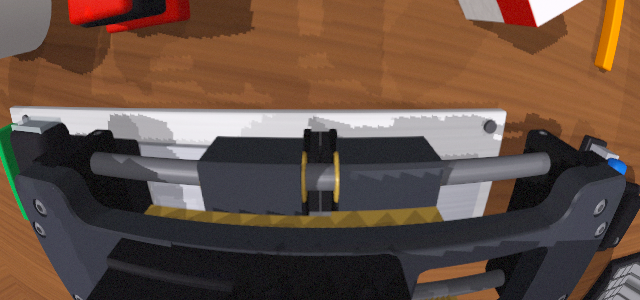

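At this position the gripper hides the collar from the wrist camera. The forces fit driving it, at 6.7 N radial and 2 N tangential, so I'll continue the orbit.

```bash
sed -i 's/print(\[round(m\[0\]-cmd\[0\],1),round(-(m\[1\]-cmd\[1\]),1),0,0,0,0\],end=", ")/print([float(round(2*(m[0]-cmd[0]))\/2),float(round(-2*(m[1]-cmd[1]))\/2)],end=" ")/' h.py; python3 -c "
from h import *
orbit(-6,84,12,2.5,(54.2,-4.9))
orbit(84,174,12,2.5,(0,0))
orbit(174,264,12,2.5,(0,0))
orbit(264,354,12,2.5,(0,0))"
```

```text
[0.5, -7.0] [0.5, -14.0] [-0.5, -21.5] [-2.5, -28.5] [-5.5, -35.0] [-9.5, -41.0] [-14.5, -46.5] [-20.5, -50.5] [-27.0, -54.0] [-34.0, -56.0] [-41.0, -57.0] [-48.0, -57.0] 
final cmd [ 6.4 52.3]
[-0.5, -52.5] [-7.0, -52.5] [-14.0, -52.0] [-21.0, -50.5] [-28.0, -48.0] [-34.0, -44.0] [-39.5, -39.5] [-44.5, -34.0] [-48.0, -27.5] [-50.5, -20.5] [-52.0, -13.5] [-52.5, -6.5] 
final cmd [-52.5   6.4]
[-52.5, 0.5] [-52.5, 7.5] [-51.5, 15.0] [-50.0, 22.0] [-46.5, 28.5] [-42.5, 34.5] [-37.5, 40.0] [-31.5, 44.0] [-25.0, 47.5] [-18.5, 49.5] [-11.5, 50.5] [-4.5, 50.5] 
final cmd [ -4.4 -50.7]
[2.5, 50.5] [9.0, 50.5] [16.0, 50.5] [23.0, 49.0] [30.0, 46.0] [36.0, 42.5] [41.5, 38.0] [46.5, 32.0] [50.0, 26.0] [52.5, 19.0] [54.0, 12.0] [54.5, 5.0] 
final cmd [54.5 -4.8]
```

play_rows([
  [[0.5,-7,0,0,0,0],[0.5,-14,0,0,0,0],[-0.5,-21.5,0,0,0,0],[-2.5,-28.5,0,0,0,0],[-5.5,-35,0,0,0,0],[-9.5,-41,0,0,0,0],[-14.5,-46.5,0,0,0,0],[-20.5,-50.5,0,0,0,0],[-27,-54,0,0,0,0],[-34,-56,0,0,0,0],[-41,-57,0,0,0,0],[-48,-57,0,0,0,0]],
])

```text
time_s: 8.0
eef_pos: [0.5231, 0.0492, 0.0481]
eef_rot: [-3.126, -0.288, -0.002]
ft_force: [0.9, 9.9, 5.4]
width: 0.0005
grasp_force: 4.4
```

```bash
cat >> h.py <<'E'
def bar(zt,name,C=(1.0,0.8)):
    # white radial bar: mean brightness on rays of the collar top (z=zt m), wrist camera; C collar axis in mount mm
    from workcell import r
    from scipy.optimize import minimize
    o,m,T,Mz=state(); a=r.snapshot("wrist"); cv2.imwrite(f"pics/{name}.png",a[...,::-1])
    c=r.camera_model("wrist"); X=np.array(c["tool_from_camera"]); K=c["K"]
    def px(P_):
        w=Mz.apply(P_)/1e3+[P[0],P[1],0]; q=(T.inv().apply(w-o["eef_pos"])-X[:3,3])@X[:3,:3]
        h=np.hypot(q[:,0],q[:,1]); th=np.arctan2(h,q[:,2]); return K[0,0]*th[:,None]*q[:,:2]/h[:,None]+K[:2,2]
    A=np.radians(np.arange(0,360,1)); rr=np.arange(0,56,.5); G=np.array([[C[0]+s*np.cos(t),C[1]+s*np.sin(t),zt*1e3] for t in A for s in rr])
    uv=px(G).astype(np.float32).reshape(len(A),len(rr),2)
    pol=cv2.remap(a,uv[...,0],uv[...,1],cv2.INTER_LINEAR); cv2.imwrite(f"pics/{name}_pol.png",pol[...,::-1].transpose(1,0,2).repeat(4,0).repeat(2,1))
    s=pol.min(2)[:,30:78].astype(float); s=s.mean(1)-s.std(1); k=np.argsort(s)[-6:]; print("bar cand deg(mount)",k,s[k].round(),"median",np.median(s))
E
python3 -c "
from h import *
state()"
```

```text
t 8.0 mount mm [ 6.7 54.2 48.1] turn needed(tool,deg) [-0.13 -0.1   0.09] F mount [2.7 9.6 5.4] w 0.0005
```

play_rows([
  [[-6.5,-0.5,0,0,0,0],[-13,-0.5,0,0,0,0],[-20,0,0,0,0,0],[-27,1.5,0,0,0,0],[-34,4,0,0,0,0],[-40,8,0,0,0,0],[-45.5,12.5,0,0,0,0],[-50.5,18,0,0,0,0],[-54,24.5,0,0,0,0],[-56.5,31.5,0,0,0,0],[-58,38.5,0,0,0,0],[-58.5,45.5,0,0,0,0]],
])

```text
time_s: 9.2
eef_pos: [0.4732, -0.0095, 0.0473]
eef_rot: [3.128, 0.286, -0.002]
ft_force: [-1.6, 0.5, -1.3]
width: 0.0004
grasp_force: 0.5
```

```bash
python3 -c "
from h import *
bar(.051,'b1')"
```

```text
t 9.2 mount mm [-53.    5.5  47.3] turn needed(tool,deg) [ 0.    0.07 -0.02] F mount [-1.5  0.8 -1.3] w 0.0004
bar cand deg(mount) [348 352 350 351 353 354] [227. 227. 227. 227. 227. 227.] median 78.52652534515134
```

View pics/b1.png

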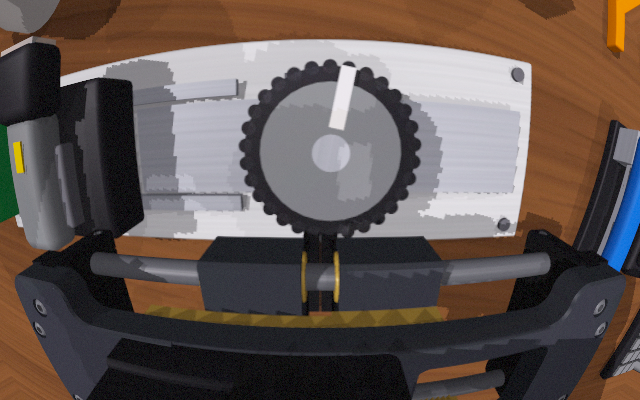

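The wrist view shows the collar centre at (331,153) and the bar tip at (348,68). The bar is at about 350° from 13° at the start, so it has turned about 337°, with almost no slip. I'm re-centring the fit to C=(1.8,0.6).

```bash
sed -i 's/46.5-press,9.5,7.5/46.5-press,8.4,7.1/' h.py; python3 -c "
from h import *
orbit(174,264,12,2.5,(-52.3,6.6),(1.8,.6))
orbit(264,354,12,2.5,(0,0),(1.8,.6))
orbit(-6,84,12,2.5,(0,0),(1.8,.6))"
```

```text
[1.5, 7.5] [1.5, 14.5] [2.5, 21.5] [4.5, 28.0] [7.5, 34.5] [11.5, 40.5] [16.5, 46.0] [22.0, 50.0] [28.5, 53.5] [35.0, 56.0] [42.0, 57.0] [48.5, 57.0] 
final cmd [ -3.6 -50.5]
[3.0, 50.5] [10.0, 50.5] [17.0, 50.0] [23.5, 48.5] [30.0, 45.5] [36.5, 42.0] [41.5, 37.0] [46.5, 31.5] [50.0, 25.5] [52.5, 19.0] [54.0, 12.0] [54.0, 5.0] 
final cmd [54.2 -4.9]
[54.0, -2.0] [54.0, -9.0] [53.5, -16.0] [51.5, -22.5] [48.5, -29.5] [44.5, -35.0] [39.5, -40.5] [34.0, -45.0] [27.5, -48.0] [21.0, -50.5] [14.0, -51.5] [7.0, -51.5] 
final cmd [ 7.2 51.7]
```

play_rows([
  [[1.5,7.5,0,0,0,0],[1.5,14.5,0,0,0,0],[2.5,21.5,0,0,0,0],[4.5,28,0,0,0,0],[7.5,34.5,0,0,0,0],[11.5,40.5,0,0,0,0],[16.5,46,0,0,0,0],[22,50,0,0,0,0],[28.5,53.5,0,0,0,0],[35,56,0,0,0,0],[42,57,0,0,0,0],[48.5,57,0,0,0,0]],
])

```text
time_s: 10.45
eef_pos: [0.5327, -0.0576, 0.0478]
eef_rot: [3.127, 0.284, 0.001]
ft_force: [-0.9, -8.2, 3.5]
width: 0.0003
grasp_force: 4.2
```

```bash
python3 -c "
from h import *
bar(.0525,'b2',(1.8,.6))"
```

```text
t 10.45 mount mm [ -3.3 -52.6  47.8] turn needed(tool,deg) [ 0.11 -0.01 -0.06] F mount [-2.4 -7.9  3.5] w 0.0003
bar cand deg(mount) [93 92 96 97 98 99] [238. 238. 239. 241. 242. 242.] median 67.18239523307976
```

play_rows([
  [[7,0,0,0,0,0],[14,0,0,0,0,0],[21,-0.5,0,0,0,0],[27.5,-2,0,0,0,0],[34,-5,0,0,0,0],[40.5,-8.5,0,0,0,0],[45.5,-13.5,0,0,0,0],[50.5,-19,0,0,0,0],[54,-25,0,0,0,0],[56.5,-31.5,0,0,0,0],[58,-38.5,0,0,0,0],[58,-45.5,0,0,0,0]],
])

```text
time_s: 11.7
eef_pos: [0.5831, 0.0006, 0.0485]
eef_rot: [-3.128, -0.287, -0.008]
ft_force: [7.9, -2.3, 2.2]
width: 0.0002
grasp_force: 4.8
```

```bash
python3 -c "
from h import *
state()"
```

```text
t 11.7 mount mm [56.8 -4.5 48.5] turn needed(tool,deg) [-0.   -0.28  0.03] F mount [ 7.4 -3.7  2.2] w 0.0002
```

play_rows([
  [[0,-7,0,0,0,0],[0,-14,0,0,0,0],[-0.5,-21,0,0,0,0],[-2.5,-27.5,0,0,0,0],[-5.5,-34.5,0,0,0,0],[-9.5,-40,0,0,0,0],[-14.5,-45.5,0,0,0,0],[-20,-50,0,0,0,0],[-26.5,-53,0,0,0,0],[-33,-55.5,0,0,0,0],[-40,-56.5,0,0,0,0],[-47,-56.5,0,0,0,0]],
])

```text
time_s: 12.9
eef_pos: [0.5242, 0.0494, 0.0481]
eef_rot: [-3.125, -0.289, -0.003]
ft_force: [0.2, 10.6, 5.9]
width: 0.0003
grasp_force: 4.6
```

```bash
python3 -c "
from h import *
bar(.0545,'b3',(1.8,.6))
orbit(84,129,6,2.5,(7.2,51.6),(1.8,.6))"
```

```text
t 12.9 mount mm [ 7.8 54.2 48.1] turn needed(tool,deg) [-0.16 -0.11  0.12] F mount [ 2.1 10.4  5.9] w 0.0003
bar cand deg(mount) [329 328 327 326 325 324] [172. 175. 177. 179. 182. 184.] median 54.679318113559724
[-6.5, 0.0] [-13.5, 0.0] [-20.5, 0.5] [-27.0, 2.0] [-34.0, 4.5] [-40.0, 8.5] 
final cmd [-32.7  43.2]
```

View pics/b3.png

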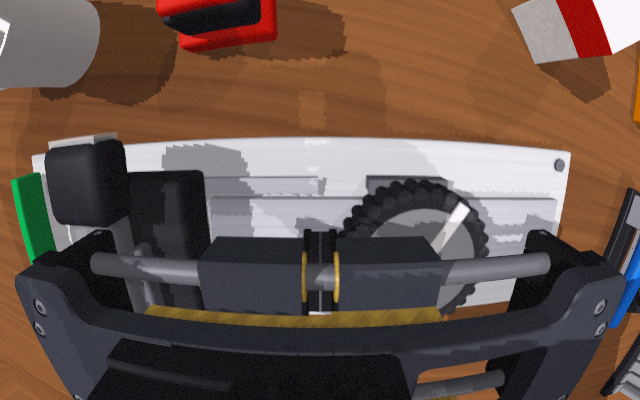

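play_rows([
  [[-6.5,0,0,0,0,0],[-13.5,0,0,0,0,0],[-20.5,0.5,0,0,0,0],[-27,2,0,0,0,0],[-33.5,4.5,0,0,0,0],[-36,0,0,0,0,0],[-39,-5,0,0,0,0],[-42,-10,0,0,0,0],[-44,-15,0,0,0,0],[-44,-15,0,0,0,0]],
])

```text
time_s: 13.95
eef_pos: [0.4777, 0.0542, 0.0475]
eef_rot: [-3.128, -0.288, 0.001]
ft_force: [-0.8, 0.2, 1.4]
width: 0.0005
grasp_force: 0.0
```

```bash
python3 -c "
from h import *
bar(.055,'b4',(1.8,.6))"
```

```text
t 13.95 mount mm [-37.1  67.3  47.5] turn needed(tool,deg) [-0.01  0.02  0.07] F mount [-0.8  0.4  1.4] w 0.0005
bar cand deg(mount) [12 15 16 18 14 17] [235. 235. 235. 235. 235. 235.] median 94.38597087888218
```

View pics/b4.png

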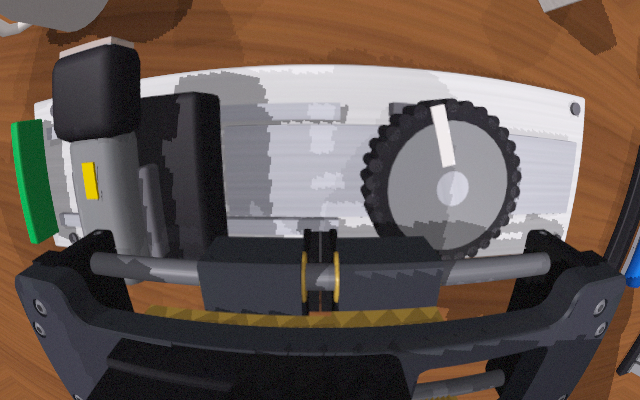

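The hub is at (453,188) and the bar tip at (437,106). I'll compute the exact angle.

```bash
python3 -c "
from h import *
a=wray((453,188),.055);b=wray((437,106),.055);print(a,b,np.degrees(np.arctan2(*(b-a)[1::-1])))
goto([0,100,45])
print(wray((223,200),.056))"
```

```text
[ 3.50326157  0.07152154 55.        ] [43.97588059 11.81189922 55.        ] 16.176491940193856
t 14.0 mount mm [-36.9  66.8  47.6] turn needed(tool,deg) [0.   0.01 0.05] F mount [ 0.5 -0.7 -1. ] w 0.0004
tool shift mm [ 36.9 -33.1   2.5]
[ -2.66435151 115.79050544  56.        ]
```

The bar is at about 16°, which is about 722° of turn from the start angle of 13–14°, so the collar is done. Next comes pushing the cradle.

play_rows([
  [[8,-14,0,0,0,0],[20,-24,1,0,0,0],[32,-30,2,0,0,0],[38,-34,2,0,0,0],[38,-40,2,0,0,0],[38,-46,2,0,0,0],[38,-50,2,0,0,0],[38,-54,2,0,0,0],[38,-58,2,0,0,0],[38,-62,2,0,0,0],[38,-66,2,0,0,0],[38,-70,2,0,0,0]],
])

```text
time_s: 15.2
eef_pos: [0.5025, 0.1292, 0.0455]
eef_rot: [3.128, 0.286, -0.001]
ft_force: [-0.4, -2.6, -0.1]
width: 0.0006
grasp_force: 1.0
```

```bash
python3 -c "
from h import *
state()"
```

```text
t 15.2 mount mm [  0.9 136.6  45.5] turn needed(tool,deg) [ 0.01  0.03 -0.01] F mount [-0.9 -2.5 -0.1] w 0.0006
```

play_rows([
  [[0,-4,0,0,0,0],[0,-9,0,0,0,0],[0,-14,0,0,0,0],[0,-19,0,0,0,0],[0,-24,0,0,0,0],[0,-29,0,0,0,0],[0,-34,0,0,0,0],[0,-39,0,0,0,0],[0,-44,0,0,0,0],[0,-48,0,0,0,0],[0,-51,0,0,0,0],[0,-54,0,0,0,0]],
])

```text
time_s: 16.4
eef_pos: [0.493, 0.1823, 0.0456]
eef_rot: [-3.129, -0.286, 0.0]
ft_force: [-0.4, -1.7, 0.0]
width: 0.0001
grasp_force: 1.0
```

play_rows([
  [[0,-1.5,0,0,0,0],[0,-3,0,0,0,0],[0,-4,0,0,0,0],[0,-5,0,0,0,0],[0,-6,0,0,0,0],[0,-6,0,0,0,0]],
])

```text
time_s: 17.0
eef_pos: [0.492, 0.188, 0.0456]
eef_rot: [3.128, 0.286, 0.0]
ft_force: [-1.1, -1.6, 0.3]
width: 0.0004
grasp_force: 0.9
```

```bash
python3 -c "
from h import *
state()"
```

```text
t 17.0 mount mm [  1.2 196.4  45.6] turn needed(tool,deg) [ 0. -0.  0.] F mount [-1.4 -1.3  0.3] w 0.0004
```

Still sliding freely, so I'll press on gently until the stop is felt.

play_rows([
  [[0,-1,0,0,0,0],[0,-2,0,0,0,0],[0,-3,0,0,0,0],[0,-4,0,0,0,0],[0,-4,0,0,0,0],[0,-4,0,0,0,0]],
])

```text
time_s: 17.6
eef_pos: [0.4918, 0.1884, 0.0455]
eef_rot: [3.125, 0.282, -0.001]
ft_force: [0.0, -14.0, 3.6]
width: 0.0003
grasp_force: 7.1
```

```bash
python3 -c "
from h import *
state()"
```

```text
t 17.6 mount mm [  1.1 196.8  45.5] turn needed(tool,deg) [ 0.24  0.06 -0.15] F mount [ -2.5 -13.8   3.6] w 0.0003
```

The force rose to 14 N with no further travel, so the cradle is on the stop. I'll back off and rise.

play_rows([
  [[0,3,0,0,0,0],[0,7,0,0,0,0],[0,15,0,0,0,0],[0,25,-5,0,0,0],[0,30,-25,0,0,0],[-5,30,-55,0,0,0],[-20,30,-90,0,0,0],[-30,30,-125,0,0,0],[-40,30,-150,0,0,0],[-40,30,-160,0,0,0],[-40,30,-160,0,0,0],[-40,30,-160,0,0,0]],
])

```text
time_s: 18.8
eef_pos: [0.4573, 0.1548, 0.2046]
eef_rot: [3.128, 0.286, -0.001]
ft_force: [-0.5, 0.3, -0.2]
width: 0.0006
grasp_force: 0.0
```

```bash
python3 - <<'E'
from h import *
from workcell import r
state(); cv2.imwrite("pics/end.png",r.snapshot("wrist")[...,::-1])
E
```

```text
t 18.8 mount mm [-38.9 170.  204.6] turn needed(tool,deg) [ 0.    0.05 -0.02] F mount [-0.5  0.4 -0.2] w 0.0006
```

View pics/end.png

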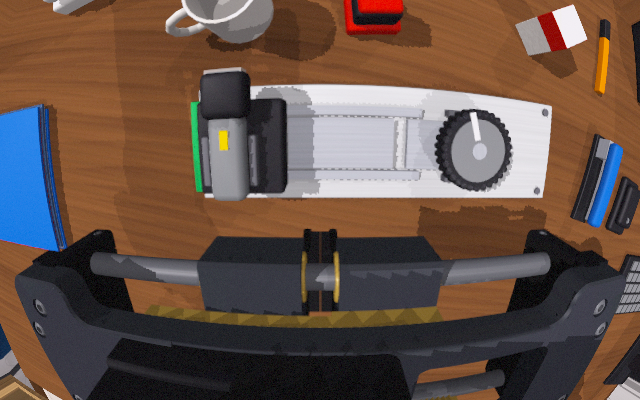

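The cradle is against the green stop (195,147), the collar's bar is unchanged (tip at 474,113), the bystanders are undisturbed and the hand is clear.

```bash
python3 -c "
from workcell import r
print(r.job_done())"
```

```text
the job is handed in; nothing more can be done
None
```

I turned the collar about two full turns counter-clockwise (about 722° by camera), pushed the cradle against the green stop, raised the hand clear and handed the job in at about 19 s; the other objects looked undisturbed, and the judge's result was not shown.

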